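Pry the spring clip out of the spindle groove with the hooked pick

TASK

A wire spring clip locks the hub disc on its spindle. Take the swivel-headed hooked pick from its rest, drop its hook into the clip's pull loop and pull the clip out of the shaft groove, stopping once it has let go so that it is left lying flat on the disc, clear of the shaft, never thrown or dragged over the edge. Do it with the pick, not with the fingers, and without pressing hard on the disc or shaft; then lay the pick back on its rest as it was, and leave the other things on the bench alone.

Things in the scene. Friction and masses are not known exactly. Their poses are not given: they have to be found in the camera images.
- stand: Fixed spindle stand: square grey foot 130 x 130 mm let more or less deeply into the worktop, column, level aluminium hub disc 160 mm across, its flat top 66 mm above this origin (48 to 66 mm above the worktop). An upright 40 mm steel shaft rises 29 mm above the disc; right on the disc it has a groove 9 mm high and 32 mm in diameter for the clip. Origin: centre of the foot's underside; z up.
- shaft (a point): Point on the shaft axis at the level of the disc's top.
- clip: Loose spring clip of dark 6 mm round wire, 70 mm long, 45 mm wide, flat on the disc, its open ring in the groove. Origin: ring centre at the wire's underside (on the shaft axis, level with the disc's top, while seated). x points from the pull loop (-x side) to the mouth (+x side); z up. It comes out along -x: the pull peaks at about 12 to 22 N over the first 10 mm; the mouth clears the shaft after 31 mm.
- clip_loop (a point): Centre of the clip's closed pull loop, 34 mm on the -x side of the clip's origin, 5 mm above its underside; axes as the clip's. The opening is 15 mm wide (y) and runs from x = -22 to -43 mm from the clip's origin. The loop is bent up a little: its 6 mm crossbar at x = -46 mm has its underside 4 mm and its top 10 mm above the disc, so the hook's tip must be let down until it all but touches the disc.
- pick_grip (a point): Loose hooked pick, about 0.19 kg, 205 mm long: black ribbed handle 64 mm long between larger collars, 20 wide, 24 high; then a steel shank in line with the handle's centre, carrying the hooked head (see rest_seat). Point: centre of the handle, to be gripped from above across its width; 58 mm above the worktop on the rest. x points along the handle to the hook, z up (the hook hangs down).
- rest_seat (a point): Fixed grey tool rest, foot 110 x 60 x 10 mm, with two saddles with flared cheeks, 36 mm behind and in front of this point, that carry the collars at the handle's ends with 1 to 2 mm of play each side. Point: place of the handle's centre on the rest, 58 mm above the worktop; x along it towards the hook, z up.
- hinge_pin (a point): Upright pivot of the pick's swivel head, 60 mm from the handle's centre along the pick's x, level with it. The head is stiff and stands at an unknown angle, up to 0.3 rad to the left or right of the handle's line; it stays so. The centre of the hook's round tip (3 mm radius) is 73 mm from the pivot along the head and 34 mm below it. See or feel where the tip is.
- nut_mid (a point): Bystander: a knurled light metal nut, 40 mm across and 22 mm high, standing behind the stand; point at its centre.
- roll_mid (a point): Bystander: cardboard core film roll standing on end, 69 mm across and 145 mm high, left of the stand; point at its centre.
Mind the look-alikes: they are no part of the job. What is meant by the clip is not red, and is the smaller of those in its own colour.

How it is judged (in metres and radians):
On the way, in this order (a step that is already met when the one before it is completed fails the run):
1. the pick is lifted off its rest while the clip still sits in its groove (height (world z) of pick_grip above 0.072 m and distance between pick_grip and rest_seat above 0.012 m and horizontal distance between clip and shaft below 0.008 m), for 0.2 s.
2. the pick pulls on the clip (more than 5 N) while the clip still sits in its groove (contact force between pick and clip above 5 N and horizontal distance between clip and shaft below 0.008 m), for 0.1 s.
3. the clip has been pulled clear of the shaft: its origin more than 31 mm from the shaft axis (horizontal distance between clip and shaft above 0.031 m), for 0.1 s.
At the end, for the whole second after the job is handed in: The clip lies flat (within 0.15 rad) and still on the hub disc, its origin more than 31 mm from the shaft axis; the pick lies on its rest, handle centre within 15 mm of the seat point, in line with the rest within 0.12 rad, hook hanging down within 0.35 rad (horizontal distance between clip and shaft above 0.031 m and z of clip in the frame of shaft between -0.004 and 0.006 m and angle between clip's own z axis and vertical below 0.15 rad and linear speed of clip below 0.02 m/s and distance between pick_grip and rest_seat below 0.015 m and angle between the x axis of pick_grip and the x axis of rest_seat, either way round below 0.12 rad and angle between pick_grip's own z axis and vertical below 0.35 rad); the robot touches nothing.
It fails at once if the fingers touch the clip (contact force between the fingers and clip above 0.3 N).
It fails at once if the clip leaves the disc over its edge (z of clip in the frame of shaft below -0.012 m).
It fails at once if the clip is thrown (faster than 1 m/s) (linear speed of clip above 1 m/s).
It fails at once if the pick is pressed on the disc or shaft with more than 30 N (contact force between pick and stand above 30 N).
It fails at once if a bystander is moved by more than 20 mm (distance of any of nut_mid, roll_mid from where it was at the start of the episode above 0.02 m).
It also fails if it takes over 58 s, if anything falls off the work surface, if the arm or the gripper's body presses on something with over 40 N, if the wrist force passes 120 N, or if a joint passes its speed limit or range.

ROBOT

A 6-joint arm with a two-finger parallel gripper is mounted at the origin on a cart in front of the work surface, level with it; the furniture and walls round the work are solid. World frame = base frame: x ahead of the robot, y to its left, z up, the work surface at z = 0. Lengths are in mm, angles in rad, forces in N, time in s.
With the tool pointing down it reaches from about 275 to 725 mm from the base axis. Payload 15.9 kg.
Tool frame: the origin (TCP) lies at the very end of the fingers, on their centre line; the grasp point (between the pads) lies 19 mm behind it (manip.tcp_to_grasp is the distance from the TCP to the grasp point, in mm); z points along the fingers, y is the line along which they close (so a half turn about z gives the same grasp; the last joint's range is limited). The gripper opens to 85 mm and grips with 20 to 120 N. Pads are 22 mm wide; open, the fingers measure 114 mm over their backs; the gripper's body (76 mm by 85 mm) begins 54 mm behind the grasp point. The pads swing forward as they close: fully open they stand 13 mm farther back than shut.
Start: joints at [-1.108, 0.213, -0.034, 1.323, 0, 1.571], TCP at [223.22, -447.391, 231.306] pointing down, gripper open.
Joint ranges: [-2.98, 2.98], [-0.74, 1.72], [-1.14, 1.35], [-2.1, 2.04], [-1.57, 1.44], [-3.14, 3.14]. Speed limits (rad/s): [1.89, 1.89, 2.39, 2.57, 3.14, 3.14].

INTERFACE

Orientations are given as a unit quaternion [x, y, z, w].
In Python, from workcell import manip gives the robot as it stands.
- The arm moves only by the shell command python3 -m handwheel 'ROWS'. ROWS is JSON, a list that holds one entry, the list of rows, each a list of 5 numbers: the finger opening in cm, from 0 to 8.54, then the shift along the world's x, y, z in cm, then the turn about the world's z in rad. A call has 1 to 10 rows; each row is the pose to reach, as a shift and turn from the pose commanded when the call began; what a row does not reach only later rows make up. A row lasts 1/8 s, in which the tool goes at most 62.5 mm and 10.7 degrees, less where a joint would pass 70% of its speed; a pose out of reach is approached as far as the arm can. A call with a gripper value outside its range is refused whole. The fingers move at their own pace and stop on an object; the grip force is fixed at half the most. Time passes only in rows, so rows that repeat a pose let the fingers close. It gives the time, the measured TCP pose, the force, the opening and the grip force at its end, in the units of the state.
- manip.observe(): the state, without advancing time (a new reading comes with each control period).
- manip.snapshot(name): name is "side" or "top"; returns (picture, depth): 400x640x3 uint8, red, green, blue; 400x640 float32, mm along the optical axis (not along the pixel's ray), 0 where there is no reading.
- manip.calibration(name): a dict with "fx", "fy", "cx", "cy" (pixels), "world_to_cam" (4x4, takes a point from world to camera coordinates). Camera axes: x right, y down, z forward; pixel columns grow to the right and rows downward; lengths in mm; the calibration is good to about 2 mm. A picture is of the moment at which its call begins. calibration takes no time and is no camera call.
- manip.close_job(): hands the job in; it is judged then, once.
The state is a dict: "clock": time; "q": joint angles; "qvel": joint speeds; "tau": joint torques, N m; "tcp_pos": TCP position; "ee_rot": TCP orientation; "ft_force": force on the tool from outside, world axes, zero at the start; "moment": the same for the moment, N m; "opening": finger opening in mm; "gripper_force": force on a finger pad.
Only numpy, scipy, OpenCV 4.12 (cv2) and the standard library are available. Lean on these libraries where they do the work, as an engineer would, in place of code of your own. Each camera call takes 0.05 s, during which the arm holds its last target. There are 200 camera calls.

## Working session

There is one attempt and no reset: what is moved stays moved. The work goes in short steps, Python scripts to look and compute and a shell command to move; the robot and the scene stay as the last step left them, time stands still between calls to the robot, and variables do not carry over. Pictures are saved under pics/ and viewed, at most 13 in all, crops included, and the job is handed in when it is done.

```bash
mkdir -p pics; cat > h.py <<'E'
import numpy as np, cv2
from workcell import manip
def snap(n,f=None):
    p,d=manip.snapshot(n); 
    if f: cv2.imwrite(f,cv2.cvtColor(p,cv2.COLOR_RGB2BGR)); np.savez(f[:-4]+'.npz',p=p,d=d)
    return p,d
def world(n,u,v,dep):
    c=manip.calibration(n); u,v,dep=map(np.asarray,(u,v,dep))
    P=np.stack([(u-c['cx'])/c['fx']*dep,(v-c['cy'])/c['fy']*dep,dep,np.ones_like(dep*1.)],-1)
    return (P@np.linalg.inv(np.array(c['world_to_cam'])).T)[...,:3]
def plane(n,u,v,z):
    a=world(n,u,v,np.ones(np.shape(u))*1.); b=world(n,u,v,np.ones(np.shape(u))*1000.)
    t=(z-a[...,2])/(b[...,2]-a[...,2]); return a+t[...,None]*(b-a)
def proj(n,X):
    c=manip.calibration(n); X=np.atleast_2d(X); Y=np.c_[X,np.ones(len(X))]@np.array(c['world_to_cam']).T
    return np.c_[Y[:,0]/Y[:,2]*c['fx']+c['cx'],Y[:,1]/Y[:,2]*c['fy']+c['cy']]
E
python3 - <<'E'
from h import *
for n in('top','side'):
    snap(n,f'pics/{n}0.png'); c=manip.calibration(n); print(n,c['fx'],c['cx'],c['cy'],np.linalg.inv(np.array(c['world_to_cam'])).round(2).tolist())
print(manip.observe())
E
```

```text
top 361.4865554175239 320.2451724698276 197.46296314922265 [[-0.03, -0.99, 0.15, 429.36], [-1.0, 0.03, -0.01, -19.45], [0.0, -0.15, -0.99, 955.32], [0.0, 0.0, 0.0, 1.0]]
side 367.91912754172944 323.2281015136931 192.25345017135047 [[-0.85, -0.3, 0.43, 139.9], [-0.52, 0.45, -0.72, 710.99], [0.02, -0.84, -0.54, 627.73], [0.0, 0.0, 0.0, 1.0]]
{'clock': 0.1, 'q': array([-1.10802925e+00,  2.13322587e-01, -3.49704755e-02,  1.32345884e+00,
        1.24135152e-05,  1.57081772e+00]), 'qvel': array([ 0.0005196 , -0.00175562,  0.00034177, -0.00030559,  0.00167276,
       -0.00212906]), 'tau': array([ 1.91187784e-03, -6.87249541e+01,  4.87805092e+01,  1.22112062e-02,
        7.07323488e-05,  8.44159388e-06]), 'tcp_pos': array([ 223.09181256, -447.15878455,  230.86808254]), 'ee_rot': array([ 9.73352390e-01,  2.29313969e-01, -1.03531690e-04, -4.66475520e-04]), 'ft_force': array([0.46170261, 0.41313971, 0.22516325]), 'moment': array([-0.00112583,  0.00410914, -0.00111496]), 'gripper_force': 0.0, 'opening': 85.1525151037986}
```

View pics/top0.png

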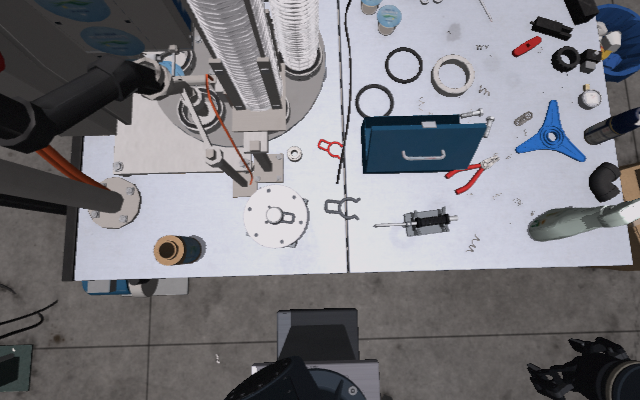

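View pics/side0.png

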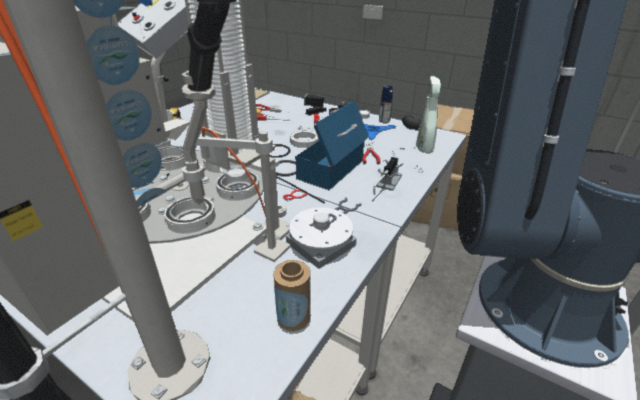

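The top view shows the disc near (277,216), with the seated clip's loop towards the right near (290,217). The pick on its rest is near (430,222), hook to the left at (376,225), and the larger look-alike clips are at (343,207) and (330,147). I'll enlarge both views.

```bash
python3 - <<'E'
from h import *
a=cv2.imread('pics/top0.png')[180:255,235:335]; b=cv2.imread('pics/top0.png')[190:250,365:465]; c=cv2.imread('pics/side0.png')[195:270,275:375]; d=cv2.imread('pics/side0.png')[145:205,360:420]
r=lambda x,w,h:cv2.resize(x,(w,h),interpolation=cv2.INTER_CUBIC)
o=np.vstack([np.hstack([r(a,400,300),r(b,400,300)]),np.hstack([r(c,400,300),r(d,400,300)])])
cv2.imwrite('pics/crop.png',o)
D=np.load('pics/top0.npz')['d']; S=np.load('pics/side0.npz')['d']
for u,v in[(258,216),(277,235),(275,214),(423,221),(440,220),(410,223),(395,225),(280,258)]: print(u,v,world('top',u,v,D[v,u]).round(1))
for u,v in[(300,225),(320,240),(320,214)]: print('side',u,v,world('side',u,v,S[v,u]).round(1))
E
```

```text
258 216 [519.7 130.4  60.7]
277 235 [471.6  84.1  58.3]
275 214 [520.8  85.1  86.4]
423 221 [ 495.4 -276.2   68.3]
440 220 [ 496.4 -316.8   72.2]
410 223 [ 491.3 -243.7   69. ]
395 225 [ 488.1 -208.7   58.9]
280 258 [414.4  83.4   1.6]
side 300 225 [563.7 115.   58.4]
side 320 240 [490.2 138.1  59.7]
side 320 214 [524.7  83.6  88.7]
```

View pics/crop.png

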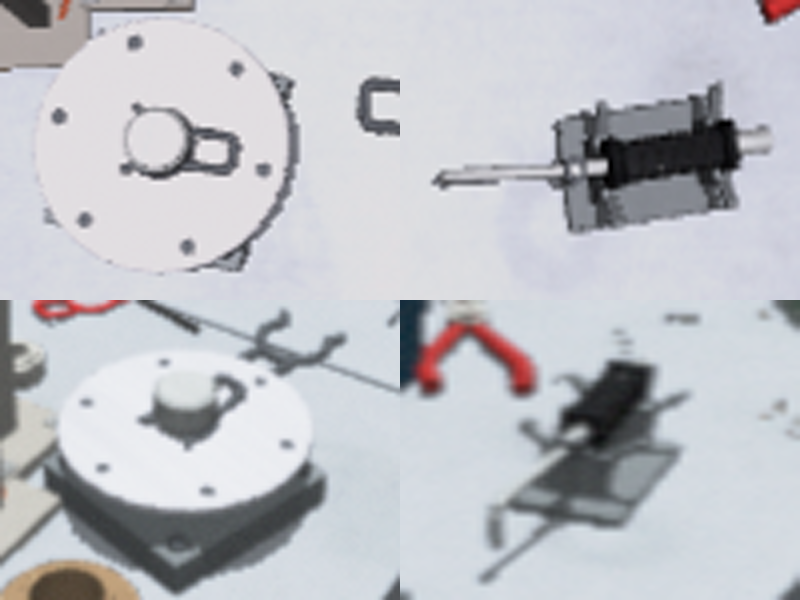

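The crop shows the seated clip's loop pointing world −y with a slight −x lean, its crossbar at top pixel (294,218). The pick's hook points world +y, with the tip at top pixel about (375,226). Next I'll measure the axes with masks.

```bash
python3 - <<'E'
from h import *
T=np.load('pics/top0.npz');S=np.load('pics/side0.npz')
def comp(I,box,f,mn=4):
    u0,u1,v0,v1=box; p=I['p'][v0:v1,u0:u1].astype(int); m=f(p).astype(np.uint8)
    n,l,s,c=cv2.connectedComponentsWithStats(m,connectivity=8)
    return [(l==i,s[i],c[i]+[u0,v0]) for i in range(1,n) if s[i][4]>=mn],(u0,v0)
for nm,I,box in(('top',T,(405,460,205,240)),('side',S,(360,420,145,195))):
    cs,o=comp(I,box,lambda p:p.max(2)<50,20)
    for m,s,c in cs:
        v,u=np.nonzero(m);u=u+o[0];v=v+o[1]; W=world(nm,u,v,I['d'][v,u])
        ok=W[:,2]>45;W=W[ok]
        mu=np.median(W,0);e=np.linalg.svd(W[:,:2]-W[:,:2].mean(0),full_matrices=False)[2][0]
        t=(W[:,:2]-W[:,:2].mean(0))@e
        print(nm,'black',s,W.mean(0).round(1),'dir',e.round(3),'range',t.min().round(1),t.max().round(1),W[:,:2].mean(0)+e*(t.min()+t.max())/2,'z90',np.percentile(W[:,2],[50,90]).round(1))
# clip dark pix
cs,o=comp(T,(246,310,185,247),lambda p:p.max(2)<150,3)
for m,s,c in cs: print('dark',s,c.round(1),plane('top',c[0],c[1],59).round(1))
# disc outline white
d=T['d']; vv,uu=np.mgrid[180:255,235:320]; W=world('top',uu,vv,d[180:255,235:320])
m=(abs(W[...,2]-59)<5); n,l,s,c=cv2.connectedComponentsWithStats(m.astype(np.uint8)); k=1+s[1:,4].argmax()
ct=max(cv2.findContours((l==k).astype(np.uint8),0,1)[0],key=cv2.contourArea)[:,0]+[235,180]
z=np.median(W[l==k][:,2]);P=plane('top',ct[:,0],ct[:,1],z)
(c0,r)=cv2.minEnclosingCircle(P[:,:2].astype(np.float32)); print('disc',z,c0,r)
m=(W[...,2]>78)&(W[...,2]<100)&(np.hypot(W[...,0]-c0[0],W[...,1]-c0[1])<30); print('shaft',W[m].mean(0),m.sum(),np.ptp(W[m],0))
# crude shank/hook depth
vv,uu=np.mgrid[215:232,370:418];W=world('top',uu,vv,d[215:232,370:418]);m=(W[...,2]>30)
for u in range(370,418,3):
    k=m[:,u-370]
    if k.any(): print(u,vv[k,u-370].mean(),W[k,u-370].mean(0).round(1),k.sum())
E
```

```text
top black [  6   9  39  17 318] [ 495.7 -297.5   72.3] dir [-0.146  0.989] range -40.6 284.8 [ 477.84623464 -176.73475855] z90 [70.  72.3]
side black [25 13 12 17 94] [ 488.8 -287.4   66.6] dir [-0.117  0.993] range -47.2 29.8 [ 489.78333518 -296.04535992] z90 [69.4 71.3]
dark [0 0 2 2 4] [246.5 185.5] [597.8 159.4  59. ]
dark [11  0  1  5  5] [257. 187.] [593.2 133.   59. ]
dark [21  4  3  3  8] [268.1 190.1] [584.4 105.1  59. ]
dark [ 0 11  4  1  4] [247.5 196. ] [570.9 156.9  59. ]
dark [47 11  3  3  7] [293.7 197. ] [565.2  41.1  59. ]
dark [56 13  3  4  6] [303.2 199.2] [559.1  17.6  59. ]
dark [44 15 19 47 96] [302.4 225.6] [492.9  20.8  59. ]
dark [22 21  4  3  7] [269.1 206.9] [542.  102.9  59. ]
dark [ 2 22  3  4  9] [249.1 208.7] [538.9 152.8  59. ]
dark [ 19  22  30  18 149] [282.8 217.8] [513.7  69.2  59. ]
dark [53 36  3  3  8] [300.1 221.9] [502.4  26.3  59. ]
dark [ 9 48  3  4  9] [255.9 234.7] [473.8 136.   59. ]
dark [34 55  3  3  7] [281.3 241. ] [456.5  73.6  59. ]
dark [39 60  6  2  7] [287.6 245.9] [444.2  58.3  59. ]
disc 59.59344574060407 (519.7935180664062, 88.16070556640625) 79.77631378173828
shaft [519.32299129  87.8232882   88.02287425] 217 [37.15376093 38.43149703 13.13923402]
376 225.0 [ 489.6 -162.2   55.2] 3
379 224.5 [ 490.4 -169.1   58.9] 2
382 224.5 [ 490.2 -176.5   59.1] 2
385 221.33333333333334 [ 469.8 -129.1  358.2] 3
388 224.5 [ 489.6 -190.9   61.6] 2
391 224.5 [ 489.6 -198.8   59.5] 2
394 224.0 [ 490.5 -205.9   61.5] 3
397 224.0 [ 490.3 -213.5   60.5] 3
400 224.0 [ 490.2 -221.3   58.7] 3
403 224.0 [ 489.9 -228.2   61.2] 3
406 224.0 [ 489.5 -235.1   63.2] 5
409 223.5 [ 480.8 -204.8  214.5] 6
412 223.0 [ 491.7 -250.6   61.4] 3
415 222.5 [ 493.7 -261.8   47.5] 16
```

```bash
python3 - <<'E'
from h import *
T=np.load('pics/top0.npz');S=np.load('pics/side0.npz')
for nm,I,(u0,u1,v0,v1) in(('top',T,(405,460,205,240)),('side',S,(360,420,145,195))):
    p=I['p'][v0:v1,u0:u1].max(2); m=cv2.morphologyEx((p<55).astype(np.uint8),cv2.MORPH_OPEN,np.ones((3,3)))
    v,u=np.nonzero(m);u=u+u0;v=v+v0
    W=plane(nm,u,v,66); (c,sz,a)=cv2.minAreaRect(W[:,:2].astype(np.float32))
    e=cv2.fitLine(W[:,:2].astype(np.float32),cv2.DIST_HUBER,0,.01,.01).ravel()
    print(nm,c,sz,a,'dir',e[:2],np.arctan2(e[1],e[0]))
# rest foot grey in top: minAreaRect at z 10
p=T['p'][200:245,395:465].astype(int); m=((p.max(2)<175)&(p.max(2)>50)|(p.max(2)<=50)).astype(np.uint8); m=cv2.morphologyEx(m,cv2.MORPH_OPEN,np.ones((7,7)))
ct=max(cv2.findContours(m,0,1)[0],key=cv2.contourArea)[:,0]+[395,200]; W=plane('top',ct[:,0],ct[:,1],10); print('foot',cv2.minAreaRect(W[:,:2].astype(np.float32)))
# loop opening
sub=T['p'][195:230,262:302].max(2); m=cv2.resize(sub,None,fx=8,fy=8,interpolation=cv2.INTER_CUBIC)<165
cs,h=cv2.findContours(m.astype(np.uint8),cv2.RETR_CCOMP,1)
for c,hh in zip(cs,h[0]):
    if hh[3]>=0 and cv2.contourArea(c)>300:
        q=(c[:,0]+.5)/8-.5+[262,195]; W=plane('top',q[:,0],q[:,1],66); print('open',cv2.minAreaRect(W[:,:2].astype(np.float32)))
    elif hh[3]<0 and cv2.contourArea(c)>300:
        q=(c[:,0]+.5)/8-.5+[262,195]; W=plane('top',q[:,0],q[:,1],64); print('dark',W[:,:2].min(0),W[:,:2].max(0),W[W[:,1].argmin()])
E
```

```text
top (496.56048583984375, -298.12646484375) (29.9816951751709, 82.0406494140625) 0.888857364654541 dir [ 0.09464556 -0.99551105] -1.4760089
side (489.2336730957031, -288.2272033691406) (22.29806137084961, 100.88556671142578) 10.561715126037598 dir [ 0.22502212 -0.9743537 ] -1.3438306
foot ((496.8365783691406, -303.7416076660156), (61.281402587890625, 120.30410766601562), 6.002682685852051)
dark [497.74067312  22.73201252] [505.45701053  29.58959994] [505.41421538  22.73201252  64.        ]
dark [497.31108894  38.28277729] [545.29606431 113.7327984 ] [516.06660714  38.28277729  64.        ]
open ((513.6471557617188, 57.01911926269531), (21.17405891418457, 15.666226387023926), 81.08887481689453)
dark [560.50615137  36.78440851] [569.37128216  44.90867436] [565.44118096  36.78440851  64.        ]
```

```bash
python3 -m handwheel '[[[8.5,3,2,-0,0.18],[8.5,7,4,-1,0.36],[8.5,12,7,-3,0.54],[8.5,17,10,-5,0.72],[8.5,22,13,-7,0.9],[8.5,27,15,-7,1.08],[8.5,27.1,15,-7,1.24],[8.5,27.1,15,-7,1.24]]]'
```

```text
clock: 1.1
tcp_pos: [494.3, -296.9, 160.7]
ee_rot: [0.659, 0.752, -0.0, -0.001]
ft_force: [-0.4, 0.1, -0.3]
opening: 85.2
gripper_force: 0.0
```

```bash
python3 -m handwheel '[[[8.5,0.2,-0.1,-4,-0.03],[8.5,0.2,-0.1,-8,-0.03],[8.5,0.2,-0.1,-11,-0.03],[8.5,0.2,-0.1,-12,-0.03],[8.5,0.2,-0.1,-12,-0.03]]]'; python3 -c "
from h import *
snap('side','pics/s1.png');snap('top','pics/t1.png')
a=cv2.imread('pics/s1.png')[110:210,340:460];b=cv2.imread('pics/t1.png')[170:270,360:480]
cv2.imwrite('pics/c1.png',np.hstack([cv2.resize(x,(400,333),interpolation=2) for x in(a,b)]))"
```

```text
clock: 1.72
tcp_pos: [495.9, -298.6, 41.6]
ee_rot: [0.671, 0.741, -0.0, -0.0]
ft_force: [0.2, -0.2, 0.1]
opening: 85.2
gripper_force: 0.0
```

View pics/c1.png

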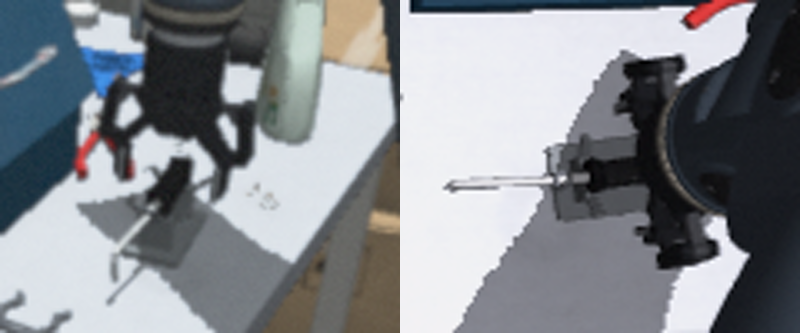

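The fingers straddle the handle, at about (170,190) in the left half of the crop. I'll close the gripper.

```bash
python3 -m handwheel '[[[1,0,0,-0.1,0],[1,0,0,-0.1,0],[1,0,0,-0.1,0],[1,0,0,-0.1,0],[1,0,0,-0.1,0],[1,0,0,-0.1,0],[1,0,0,-0.1,0],[1,0,0,-0.1,0]]]'
```

```text
clock: 2.82
tcp_pos: [496.3, -298.4, 40.6]
ee_rot: [0.67, 0.742, 0.0, 0.0]
ft_force: [-2.4, 1.0, 5.8]
opening: 19.3
gripper_force: 58.9
```

```bash
python3 -m handwheel '[[[1,0,0,1.5,0],[1,0,0,3,0],[1,0,0,6,0],[1,0,0,9,0],[1,-0,3,10,0],[1,0,6,10,0],[1,0,9,10,0],[1,0,12,10,0],[1,0,12,10,0],[1,0,12,10,0]]]'; python3 - <<'E'
from h import *
o=manip.observe();print(o['tcp_pos'],o['ee_rot'])
snap('side','pics/s2.png');snap('top','pics/t2.png')
t=np.array(o['tcp_pos'])
g=t+[0,0,17.4]; th=1.67; e=np.array([np.cos(th),np.sin(th),0]); tip=g+e*133-[0,0,34]
out=[]
for n in('side','top'):
    q=proj(n,[tip])[0];print(n,q); x,y=q.astype(int); I=cv2.imread('pics/%s2.png'%n[0])[y-40:y+40,x-55:x+55] if n=='top' else cv2.imread('pics/s2.png')[y-40:y+40,x-55:x+55]
    print(x-55,y-40); out.append(cv2.resize(I,(400,291),interpolation=2))
cv2.imwrite('pics/c2.png',np.hstack(out))
E
```

```text
clock: 4.08
tcp_pos: [496.5, -178.8, 141.0]
ee_rot: [0.67, 0.742, 0.0, 0.0]
ft_force: [-0.5, -0.3, -1.9]
opening: 19.0
gripper_force: 58.7
[ 496.47156375 -178.77791482  141.03839869] [6.70071374e-01 7.42296525e-01 6.60051924e-05 4.67462265e-04]
side [359.74095133 183.48662581]
304 143
top [330.46404764 227.00982355]
275 187
```

View pics/c2.png

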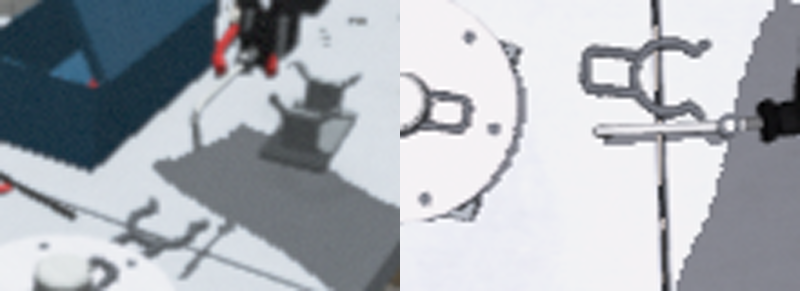

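The crop shows the hook tip at about (358,184) in the side view. In the top view the shank end is at about (329,223) and the pivot at about (364,221.6).

```bash
python3 - <<'E'
from h import *
print('shank end',plane('top',329.1,223.,158.4),'pivot',plane('top',364.3,221.6,158.4),'mid', plane('top',345,222.2,158.4))
print('side tip',plane('side',358.4,184.2,124.4),'side bend',plane('side',357.3,175.1,158.4))
I=np.load('pics/t2.npz');d=I['d']
for u in range(328,372,3):
    v=np.arange(215,231);W=world('top',np.full(16,u),v,d[v,u]);k=(W[:,2]>110)&(W[:,2]<200)
    if k.any(): print(u,v[k].mean(),k.sum(),plane('top',u,v[k].mean(),158.4).round(1),W[k].mean(0).round(1))
E
```

```text
shank end [490.00765741 -42.60454508 158.4       ] pivot [ 490.94144331 -120.38012524  158.4       ] mid [490.79914879 -77.73470143 158.4       ]
side tip [484.65276128 -41.34814022 124.4       ] side bend [483.89154545 -28.58650907 158.4       ]
328 222.5 2 [491.2 -40.2 158.4] [491.7 -40.4 151.1]
331 223.0 3 [489.9 -46.8 158.4] [490.3 -47.  152.5]
334 222.0 3 [491.9 -53.5 158.4] [491.7 -53.4 160.9]
337 222.0 3 [491.7 -60.1 158.4] [491.5 -59.9 161.8]
340 222.0 3 [491.5 -66.7 158.4] [491.4 -66.6 160.3]
343 222.0 3 [491.4 -73.3 158.4] [491.1 -73.1 162.1]
346 222.0 3 [491.2 -80.  158.4] [491.  -79.8 160.3]
349 222.0 3 [491.  -86.6 158.4] [490.8 -86.4 160.5]
352 222.0 3 [490.8 -93.2 158.4] [490.7 -93.1 159.7]
355 221.5 2 [491.7 -99.9 158.4] [491.5 -99.6 160.7]
358 221.5 2 [ 491.5 -106.5  158.4] [ 491.4 -106.2  160.9]
361 221.5 2 [ 491.4 -113.1  158.4] [ 491.1 -112.7  162.1]
364 221.5 6 [ 491.2 -119.7  158.4] [ 490.7 -118.9  165.1]
367 221.5 6 [ 491.  -126.4  158.4] [ 490.6 -125.6  163.7]
370 220.5 4 [ 493.  -133.1  158.4] [ 492.8 -132.7  160.9]
```

```bash
python3 -m handwheel '[[[1,0,3,0,-0.08],[1,0.1,6,-1,-0.16],[1,0.2,9,-2,-0.16],[1,0.2,10.3,-3,-0.16],[1,0.2,10.3,-4,-0.16],[1,0.2,10.3,-4,-0.16],[1,0.2,10.3,-4,-0.16]]]'; cat > look.py <<'E'
from h import *
import sys
k=sys.argv[1];o=manip.observe();t=np.array(o['tcp_pos']);q=o['ee_rot'];print(t,2*np.arctan2(q[1],q[0]))
snap('side',f'pics/s{k}.png');snap('top',f'pics/t{k}.png')
a=cv2.imread(f'pics/s{k}.png')[190:265,280:380];b=cv2.imread(f'pics/t{k}.png')[190:250,255:335]
cv2.imwrite(f'pics/c{k}.png',np.hstack([cv2.resize(x,(400,300),interpolation=2) for x in(a,b)]))
E
python3 look.py 3
```

```text
clock: 5.05
tcp_pos: [498.3, -76.2, 100.5]
ee_rot: [0.728, 0.686, 0.0, 0.0]
ft_force: [-0.5, 0.4, -1.4]
opening: 19.3
gripper_force: 58.7
[498.34778196 -76.19888943 100.5000183 ] 1.5118158100601875
```

View pics/c3.png

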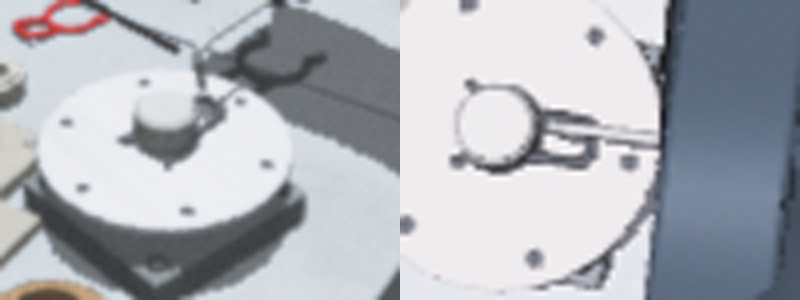

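The side crop shows the hook tip at about (203,95), over the loop. The top crop shows the shank end at about (543,124). I'll compute the tip position from these.

```bash
python3 - <<'E'
from h import *
zz=100.5+17.4
I=np.load('pics/t3.npz');d=I['d'];p=I['p']
for u in range(280,308,2):
    v=np.arange(208,226);W=world('top',np.full(18,u),v,d[v,u]);k=(W[:,2]>100)&(W[:,2]<140)
    if k.any(): print(u,v[k].mean(),k.sum(),plane('top',u,v[k].mean(),zz).round(1),W[k].mean(0).round(1))
# expected in both views
tip=np.array([498.35,-76.2,0])+[np.cos(1.512)*60+np.cos(1.406)*73,np.sin(1.512)*60+np.sin(1.406)*73,zz-34]; print('exp tip',tip)
sx=lambda x,y:(280+x/4,190+y/4)
print('side meas tip(203,93)',plane('side',*sx(203,93),tip[2]))
# same-view reference: shaft top centre and loop in side view
print('side shaft top centre',plane('side',*sx(167,109),88.5),'exp 520,88.2')
E
```

```text
284 215.0 3 [514.6  60.4 117.9] [515.   60.8 113.8]
286 215.0 3 [514.5  55.8 117.9] [514.4  55.8 118.3]
288 215.0 3 [514.3  51.1 117.9] [514.2  51.  119.3]
290 215.5 2 [513.   46.5 117.9] [512.8  46.4 119.9]
292 215.5 2 [512.9  41.9 117.9] [512.6  41.6 121.2]
294 216.0 3 [511.6  37.2 117.9] [511.3  37.  121.2]
296 216.0 3 [511.5  32.6 117.9] [511.2  32.4 121.4]
298 216.5 2 [510.2  28.  117.9] [510.   27.9 120.1]
300 216.5 2 [510.1  23.3 117.9] [510.   23.3 118.8]
302 217.0 3 [508.8  18.7 117.9] [508.4  18.6 121.3]
304 217.0 3 [508.6  14.1 117.9] [508.3  13.9 121.1]
306 217.5 2 [507.4   9.5 117.9] [506.9   9.3 122.3]
exp tip [513.85150107  55.70730021  83.9       ]
side meas tip(203,93) [507.16921844  60.67854825  83.9       ]
side shaft top centre [514.11390435  92.42373363  88.5       ] exp 520,88.2
```

Both views agree on the tip at about (513.5,56) once the side camera's constant offset is removed. Lowering the hook.

```bash
python3 -m handwheel '[[[1,0,0,-0.6,0],[1,0,0,-1.2,0],[1,0,0,-1.5,0],[1,0,0,-1.7,0],[1,0,0,-1.8,0],[1,0,0,-1.8,0]]]'
```

```text
clock: 5.9
tcp_pos: [498.2, -75.4, 82.3]
ee_rot: [0.727, 0.686, 0.0, 0.0]
ft_force: [-0.1, -0.5, -1.3]
opening: 19.3
gripper_force: 58.7
```

```bash
python3 -m handwheel '[[[1,0,0,-0.1,0],[1,0,0,-0.15,0],[1,0,0,-0.2,0],[1,0,0,-0.2,0]]]'
```

```text
clock: 6.4
tcp_pos: [498.2, -75.4, 80.3]
ee_rot: [0.727, 0.686, -0.0, 0.0]
ft_force: [-0.6, 1.2, -2.4]
opening: 19.2
gripper_force: 58.7
```

```bash
python3 -m handwheel '[[[1,-0.05,-0.3,-0.05,0],[1,-0.1,-0.6,-0.05,0],[1,-0.13,-0.8,-0.05,0],[1,-0.16,-1.0,-0.05,0],[1,-0.16,-1.0,-0.05,0]]]'
```

```text
clock: 7.02
tcp_pos: [496.7, -83.9, 79.7]
ee_rot: [0.727, 0.687, 0.001, -0.001]
ft_force: [2.6, 14.7, -3.4]
opening: 19.1
gripper_force: 58.7
```

```bash
python3 -m handwheel '[[[1,-0.03,-0.2,0,0],[1,-0.06,-0.4,0,0],[1,-0.1,-0.6,0,0],[1,-0.13,-0.8,0,0],[1,-0.16,-1.0,0,0],[1,-0.16,-1.0,0,0]]]'; python3 look.py 4
```

```text
clock: 7.78
tcp_pos: [495.0, -94.1, 79.7]
ee_rot: [0.727, 0.687, 0.001, -0.001]
ft_force: [0.7, 9.4, -2.3]
opening: 19.5
gripper_force: 59.0
[494.98268081 -94.09454079  79.66872785] 1.5136945729043214
```

View pics/c4.png

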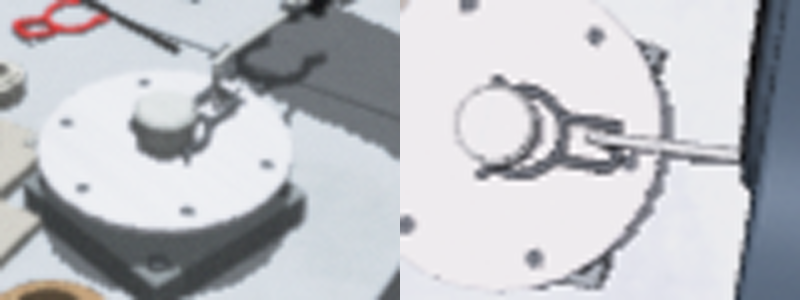

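The clip is sliding out straight with the hook: its crossbar is at about (630,150) in the top crop and the ring is half off the shaft.

```bash
python3 -m handwheel '[[[1,-0.05,-0.3,0,0],[1,-0.1,-0.6,0,0],[1,-0.15,-0.9,0,0],[1,-0.2,-1.2,0,0],[1,-0.25,-1.5,0,0],[1,-0.28,-1.75,0,0],[1,-0.32,-2.0,0,0],[1,-0.35,-2.2,0,0],[1,-0.35,-2.2,0,0]]]'; python3 look.py 5;  python3 - <<'E'
from h import *
p=np.load('pics/t5.npz')['p'][195:235,262:330].max(2); m=cv2.resize(p,None,fx=4,fy=4,interpolation=2)<150
E
```

```text
clock: 9.0
tcp_pos: [491.5, -117.5, 79.8]
ee_rot: [0.727, 0.686, -0.0, 0.0]
ft_force: [-0.5, 0.2, -1.1]
opening: 19.0
gripper_force: 59.1
[ 491.49608428 -117.53199577   79.80921789] 1.5125910096587956
```

View pics/c5.png

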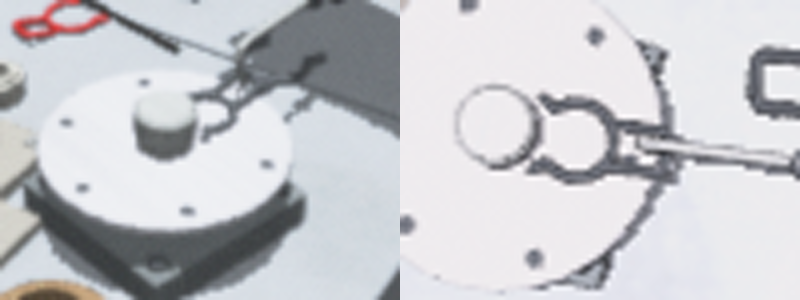

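The clip now appears free: its tips at about (545,100) and (540,165) are past the shaft, and the ring centre is near (580,140) in the top crop. I'll check the distance.

```bash
python3 - <<'E'
from h import *
p=np.load('pics/t5.npz')['p'][205:232,279:305].max(2); m=(cv2.resize(p,None,fx=8,fy=8,interpolation=2)<165).astype(np.uint8)
# ring wire fit: dark pts as seen at wire mid height
v,u=np.nonzero(m);W=plane('top',(u+.5)/8-.5+279,(v+.5)/8-.5+205,62.6)[:,:2]
from scipy.optimize import least_squares
c=np.array(plane('top',291,218,62.6)[:2]);print('guess',c)
for _ in range(8):
    r=np.hypot(*(W-c).T);ax=(W-c)@np.array([.165,.986])/r
    k=(r>15)&(r<25)&(abs(ax)<.75); Q=W[k]
    s=least_squares(lambda q:np.hypot(*(Q-q[:2]).T)-q[2],[*c,19],loss='soft_l1');c=s.x[:2]
print('ring',s.x,'dist',np.hypot(*(c-[520,88.2])), (c-[520,88.2])@[-.165,-.986])
E
```

```text
guess [512.29153848  48.49790705]
ring [513.65125124  52.56373934  19.20131346] dist 36.19737123464189 36.18489655137688
```

The ring is about 36 mm off the axis, so it is clear. I'll unload the hook and lift it out.

```bash
python3 -m handwheel '[[[1,0.05,0.35,0.05,0],[1,0.08,0.5,0.1,0],[1,0.08,0.5,0.6,0],[1,0.08,0.5,1.2,0],[1,0.08,0.5,2.5,0],[1,0.08,0.5,5,0],[1,0.08,0.5,6,0],[1,0.08,0.5,6,0]]]'; python3 look.py 6
```

```text
clock: 10.1
tcp_pos: [492.8, -112.5, 140.4]
ee_rot: [0.727, 0.686, 0.0, 0.001]
ft_force: [-0.6, 0.3, -2.0]
opening: 19.5
gripper_force: 59.1
[ 492.79715568 -112.51343602  140.42517622] 1.5127740940340657
```

View pics/c6.png

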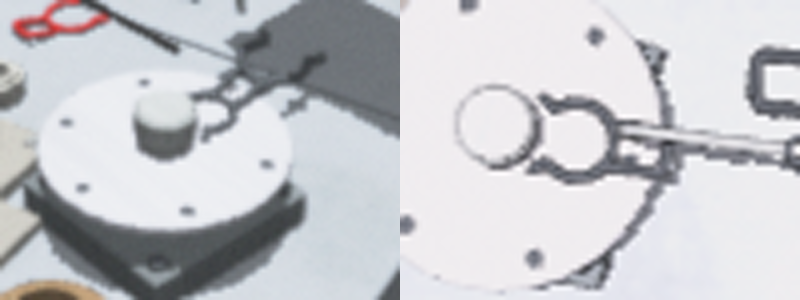

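The clip lies flat and did not move, and the hook is out. Returning the pick above the rest.

```bash
python3 -m handwheel '[[[1,0,-3,0,0.04],[1,0.1,-7,0,0.08],[1,0.2,-11,0,0.12],[1,0.3,-15,-1,0.16],[1,0.35,-18.0,-2,0.16],[1,0.35,-18.6,-4,0.16],[1,0.35,-18.6,-5,0.16],[1,0.35,-18.6,-5,0.16]]]'; python3 - <<'E'
from h import *
o=manip.observe();t=o['tcp_pos'];q=o['ee_rot'];print(t,2*np.arctan2(q[1],q[0]));zz=t[2]+17.4
snap('side','pics/s7.png');snap('top','pics/t7.png')
d=np.load('pics/t7.npz')['d']
for u in range(370,412,3):
    v=np.arange(214,232);W=world('top',np.full(18,u),v,d[v,u]);k=(W[:,2]>65)&(W[:,2]<140)
    if k.any(): print(u,v[k].mean(),k.sum(),plane('top',u,v[k].mean(),zz).round(1),W[k].mean(0).round(1))
x=cv2.imread('pics/s7.png')[100:220,330:450];y=cv2.imread('pics/t7.png')[170:270,360:480]
cv2.imwrite('pics/c7.png',np.hstack([cv2.resize(x,(400,400),interpolation=2),cv2.resize(y,(400,400),interpolation=2)]))
E
```

```text
clock: 11.2
tcp_pos: [495.2, -297.6, 88.9]
ee_rot: [0.67, 0.742, -0.0, -0.001]
ft_force: [-0.9, 0.5, -1.7]
opening: 19.0
gripper_force: 59.1
[ 495.19766108 -297.57264005   88.90084249] 1.6731359919225908
379 223.5 4 [ 489.5 -161.3  106.3] [ 489.9 -162.2  101. ]
382 223.0 3 [ 490.5 -168.4  106.3] [ 490.3 -168.   108.8]
385 223.0 3 [ 490.3 -175.5  106.3] [ 490.1 -174.9  109.4]
388 223.0 3 [ 490.1 -182.5  106.3] [ 489.8 -181.7  110.5]
391 222.5 2 [ 491.1 -189.7  106.3] [ 490.9 -189.   109.3]
394 222.5 2 [ 490.9 -196.7  106.3] [ 490.7 -196.2  109. ]
397 222.5 2 [ 490.7 -203.8  106.3] [ 490.4 -202.9  110.5]
400 222.5 2 [ 490.5 -210.8  106.3] [ 490.2 -209.8  110.8]
403 222.0 3 [ 491.5 -218.   106.3] [ 491.3 -217.4  108.6]
406 222.0 3 [ 491.3 -225.   106.3] [ 491.1 -224.2  109.6]
409 222.0 3 [ 491.1 -232.1  106.3] [ 490.8 -231.2  109.9]
```

View pics/c7.png

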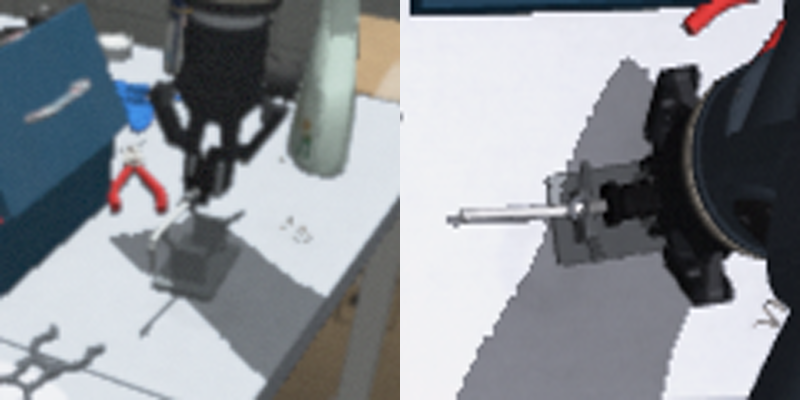

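The pick has not slipped in the grip: the shank is level and in line with the rest. Lowering it.

```bash
python3 -m handwheel '[[[1,0.1,-0.1,-0.5,0],[1,0.1,-0.1,-2,0],[1,0.1,-0.1,-3.5,0],[1,0.1,-0.1,-4.3,0],[1,0.1,-0.1,-4.6,0],[1,0.1,-0.1,-4.75,0],[1,0.1,-0.1,-4.75,0]]]'
```

```text
clock: 12.18
tcp_pos: [497.0, -299.5, 42.6]
ee_rot: [0.67, 0.742, 0.0, 0.0]
ft_force: [0.5, -0.5, -2.3]
opening: 19.0
gripper_force: 59.1
```

```bash
python3 -m handwheel '[[[1,-0.05,0.1,-0.1,0],[1,-0.05,0.1,-0.2,0],[1,-0.05,0.1,-0.2,0],[1,-0.05,0.1,-0.2,0]]]'
```

```text
clock: 12.68
tcp_pos: [496.4, -298.4, 40.6]
ee_rot: [0.67, 0.742, 0.0, 0.0]
ft_force: [-2.0, 2.2, 6.0]
opening: 19.1
gripper_force: 59.9
```

The force signature matches the original grasp, so the pick is seated. Opening the fingers and lifting away.

```bash
python3 -m handwheel '[[[3,0,0,0,0],[5,0,0,0,0],[8.5,0,0,0,0],[8.5,0,0,0,0],[8.5,0,0,0,0],[8.5,0,0,0,0],[8.5,0,0,4,0],[8.5,0,0,9,0],[8.5,0,0,14,0],[8.5,0,0,14,0]]]';  python3 -m handwheel '[[[8.5,-3,-3,1,0],[8.5,-7,-7,3,0],[8.5,-11,-11,4,0],[8.5,-15,-14,5,0],[8.5,-19,-14,5,0],[8.5,-19,-14,5,0]]]'; python3 - <<'E'
from h import *
snap('side','pics/s8.png');snap('top','pics/t8.png')
a=cv2.imread('pics/t8.png')[180:255,235:335]; b=cv2.imread('pics/t8.png')[190:250,365:465]; c=cv2.imread('pics/s8.png')[195:270,275:375]; d=cv2.imread('pics/s8.png')[140:200,360:440]
r=lambda x:cv2.resize(x,(400,300),interpolation=2)
cv2.imwrite('pics/c8.png',np.vstack([np.hstack([r(a),r(b)]),np.hstack([r(c),r(d)])]))
E
```

```text
clock: 13.92
tcp_pos: [498.0, -299.4, 184.3]
ee_rot: [0.67, 0.742, 0.001, 0.003]
ft_force: [-0.4, -0.3, -0.8]
opening: 84.9
gripper_force: 0.0
clock: 14.68
tcp_pos: [304.1, -438.6, 230.1]
ee_rot: [0.671, 0.741, -0.0, -0.0]
ft_force: [1.0, 0.2, 0.4]
opening: 85.0
gripper_force: 0.0
```

View pics/c8.png

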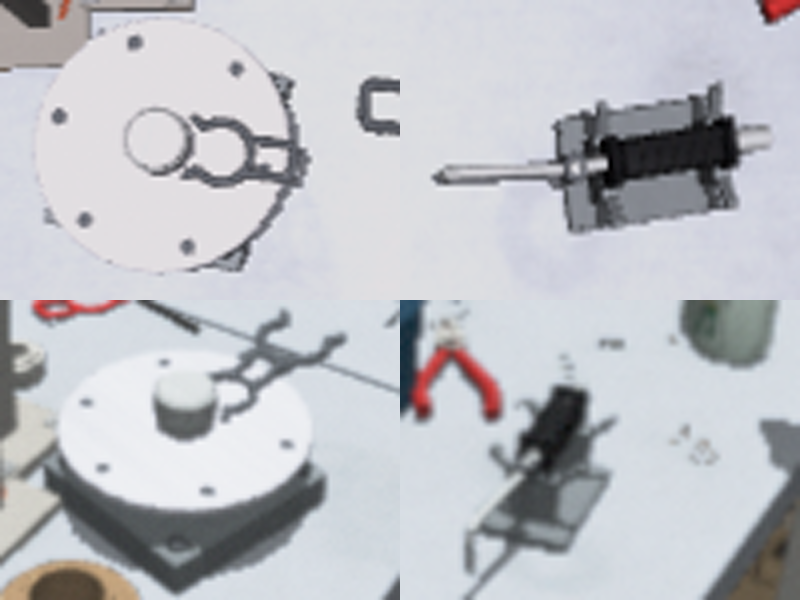

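The clip lies flat and clear of the shaft, with its ring at about (222,152) in the crop. The pick sits on its rest as in the first picture. Handing in.

```bash
python3 -c "
from workcell import manip
print(manip.close_job())"
```

```text
the job is handed in; nothing more can be done
None
```

I pulled the clip out with the pick; it lies flat on the disc about 36 mm from the shaft axis, the pick is back on its rest, and the job is handed in at about 15 s on the robot's clock (no verdict was returned).

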